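# Put measured spectrometer samples away in their trays

## Task

Put the four metal samples away in the white trays: the two round cylinders upright in the long tray, one in each bay; the square block, the same way up as now, in the square tray; and the flat disc, lying flat, in the round dish. The disc is still under the hinged frame of the clamp holder: swing that frame up and over past vertical so that it stays open by itself, and leave it open. Set every sample down gently, let go of it, and never drop it.

Things in the scene. Friction and masses are not known exactly. Their poses are not given: they have to be found in the camera images.
- cyl_a: One of two identical plain aluminium sample cylinders, standing upright loose on the bench: diameter 36 mm, height 42 mm, 0.08 to 0.16 kg, small dark burn spots on the top face. Origin at the centre of its underside, z up.
- cyl_b: The other aluminium sample cylinder, same as cyl_a: diameter 36 mm, height 42 mm; origin at the centre of its underside, z up. The two may go in either bay.
- block: Square steel sample block loose on the bench, 36 x 36 mm seen from above and 30 mm high, about 0.3 kg. Origin at the centre of its underside, z up, x and y square to its side faces.
- disc: Flat round aluminium sample disc, diameter 48 mm, 20 mm thick, about 0.1 kg. At the start it lies in the holder, under the closed frame and seen through its window; its underside is 12 mm and its top 32 mm above the bench. Origin at the centre of its underside, z up.
- long_tray: Fixed white tray, outside 70 mm (its x) by 135 mm (its y), split by one low wall into two square bays, 60 x 60 mm inside each, with centres at y = +32.5 and -32.5 mm. Walls 5 mm thick, their top 12 mm above the bench; inner floor 4 mm above the bench. Origin at the centre of its underside, z up.
- square_tray: Fixed white square tray, one bay, 74 x 74 mm outside, 64 x 64 mm inside; walls 5 mm thick, top 12 mm above the bench, inner floor 4 mm above the bench. Origin at the centre of its underside, z up, x and y along its sides.
- dish: Fixed white round dish, 98 mm outside and 88 mm inside diameter; rim top 12 mm above the bench, inner floor 4 mm above the bench. Origin at the centre of its underside, z up.
- holder: Fixed dark clamp holder with hinged grey frame lid. Base 96 (x) x 84 (y) x 12 mm; origin under its centre, z up. Disc lies centred on it among 4 brass studs (17 mm high above bench) at x, y = +-21 mm; grasp the disc from the +y and -y sides. Hinge axis along y at x = +42, z = 36 mm; hinge block below it, 32 mm high. Frame 84 x 80 x 6 mm, 36 mm window, level at z = 36 mm when shut.
- lid_knob (a point): Centre of the black knob on the frame's free edge: a bar 16 mm thick and 18 mm long, along the holder's y, on a 12 mm neck, 28 mm out from the frame. Shut, it is at x = -70, y = 0, z = 36 mm of the holder; it swings about the hinge axis on a 112 mm radius. Pinched at its two ends (along y) it pivots between the fingers, so the tool can stay upright all the way.
- lid (a joint): Angle of the frame lid: 0 shut (the start), grows as the knob rises and goes over towards the holder's +x; 1.57 is vertical, the stop is at 2.0. Light (0.12 kg), no spring, hardly any friction: let go before vertical it falls shut, past vertical it falls open to the stop and stays.

How it is judged:
By the outcome, as a careful person would: the job done as asked, in the order asked, and still so for the second after the job is handed in, with the robot touching nothing.
It also fails if it takes over 122 s, if anything falls off the work surface, if the arm or the gripper's body presses on something with over 40 N, if the wrist force passes 120 N, or if a joint passes its speed limit or range.

## Robot

A 6-joint arm with a two-finger parallel gripper is mounted at the origin on the work surface. World frame = base frame: x ahead of the robot, y to its left, z up, the work surface at z = 0. Lengths are in m, angles in rad, forces in N, time in s.
With the tool pointing down it reaches from about 0.4 to 0.825 m from the base axis. Payload 7 kg.
Tool frame: the origin (TCP) lies midway between the tips of the shut fingers; the grasp point (between the pads) lies 19 mm behind it (grip_point_offset is the distance from the TCP to the grasp point, in m); z points along the fingers, y is the line along which they close (so a half turn about z gives the same grasp; the last joint's range is limited). The gripper opens to 88 mm and grips with 3 to 60 N. Pads are 19 mm wide; open, the fingers measure 130 mm over their backs; the gripper's body (78 mm by 193 mm) begins 47 mm behind the grasp point.
Start: joints at [1.499, 0.359, 0.012, 0, -1.224, -0.288], TCP at [0.238, 0.632, 0.19] pointing down, gripper open.
Joint ranges: [-3.07, 3.07], [-1.43, 2.12], [-1.02, 1.25], [-3.03, 1.67], [-3.05, -0], [-3.03, 3.03]. Speed limits (rad/s): [2.39, 2.39, 3.01, 3.14, 3.14, 3.14].

## Interface

Orientations are given as [roll, pitch, yaw] about the fixed x, y, z axes, in that order (R = Rz(yaw) Ry(pitch) Rx(roll)).
In Python, from station import get_state, grab_frame, camera_params, job_done, grip_point_offset gives the robot as it stands.
- The arm moves only by the shell command python3 -m creep 'ROWS' [FORCE]. ROWS is JSON, a list that holds one entry, the list of rows, each a list of 7 numbers: the finger opening in cm, from 0 to 8.76, then the shift along the tool's x, y, z in cm, then the turn, a rotation vector about the tool's x, y, z in rad. In form: [[[fingers, tx, ty, tz, wx, wy, wz], ...]]. A call has 1 to 20 rows; each row is the pose to reach, as a shift and turn from the pose commanded when the call began, along the tool's axes at that moment; what a row does not reach only later rows make up. A row lasts 1/8 s, in which the tool goes at most 62.5 mm and 10.7 degrees, less where a joint would pass 70% of its speed; a pose out of reach is approached as far as the arm can. A call with a gripper value outside its range is refused whole. The fingers move at their own pace and stop on an object; FORCE is the grip in N (left out, the last holds). Time passes only in rows, so rows that repeat a pose let the fingers close. It gives the time, the measured TCP pose, the force, the opening and the grip force at its end, in the units of the state.
- get_state(): the state, without advancing time (a new reading comes with each control period).
- grab_frame(name): name is "scene" or "top" or "wrist"; returns the picture (384x512x3 uint8, blue, green, red); there is no depth.
- camera_params(name): a dict with "vertical_fov" (degrees; the focal length in pixels is half the picture's height over the tangent of half this angle, whatever the lens; pixels are square), "cx", "cy" (the principal point, pixels), "view" (4x4, takes a point from world to camera coordinates). Camera axes: x right, y down, z forward; pixel columns grow to the right and rows downward; lengths in m; the calibration is good to about 2 mm. A picture is of the moment at which its call begins: read the wrist's pose just before it. camera_params takes no time and is no camera call; for the wrist camera it gives the pose at the moment of the call.
- job_done(): hands the job in; it is judged then, once.
The state is a dict: "t": time; "q": joint angles; "qd": joint speeds; "joint_efforts": joint torques, N m; "eef_pos": TCP position; "ee_rot": TCP orientation; "force": force on the tool from outside, world axes, zero at the start; "moment": the same for the moment, N m; "width": finger opening in m; "gripper_force": force on a finger pad.
Only numpy, scipy, OpenCV 4.12 (cv2) and the standard library are available. Lean on these libraries where they do the work, as an engineer would, in place of code of your own. Each camera call takes 0.05 s, during which the arm holds its last target. There are 200 camera calls.

## Working session

There is one attempt and no reset: what is moved stays moved. The work goes in short steps, Python scripts to look and compute and a shell command to move; the robot and the scene stay as the last step left them, time stands still between calls to the robot, and variables do not carry over. Pictures are saved under pics/ and viewed, at most 14 in all, crops included, and the job is handed in when it is done.

```bash
ls; mkdir -p pics; python3 - <<'E'
from station import *
import cv2, numpy as np
print(get_state(), grip_point_offset)
for n in ("top","scene"):
    f=grab_frame(n); p=camera_params(n); print(n,p)
    cv2.imwrite(f"pics/{n}0.png",cv2.resize(f,(800,600),interpolation=cv2.INTER_CUBIC))
E
```

```text
pics
{'t': 0.0, 'q': array([ 1.49910761e+00,  3.59410095e-01,  1.10401391e-02, -3.48354755e-04,
       -1.22407437e+00, -2.88084297e-01]), 'qd': array([-1.56610599e-03, -1.64616651e-03,  1.07336799e-03, -1.20074601e-04,
       -2.70867128e-05,  1.93839949e-03]), 'joint_efforts': array([ 1.95192308e-05, -5.82722104e+01,  2.93058532e+01,  6.99723333e+00,
        7.06657040e-03, -1.64618368e-04]), 'eef_pos': array([0.23748888, 0.63125165, 0.18859989]), 'ee_rot': array([ 3.13991952e+00, -1.54293708e-04, -3.59891532e-01]), 'force': array([-0.64411027,  1.19580852, -0.09325573]), 'moment': array([ 0.00597625,  0.00608606, -0.00162581]), 'gripper_force': 0.0, 'width': 0.08803064968734475} 0.0188
top {'vertical_fov': 47.33002231931809, 'cx': 256.01704256232506, 'cy': 194.35566348913804, 'view': array([[-3.80141032e-03, -9.99992640e-01, -5.18831143e-04,
         2.43672734e-02],
       [-9.95806101e-01,  3.83292139e-03, -9.14085246e-02,
         5.32967866e-01],
       [ 9.14098405e-02,  1.69173909e-04, -9.95813342e-01,
         1.14006691e+00],
       [ 0.00000000e+00,  0.00000000e+00,  0.00000000e+00,
         1.00000000e+00]])}
scene {'vertical_fov': 53.34963650993597, 'cx': 258.295162024133, 'cy': 182.97946064048003, 'view': array([[ 0.33041291,  0.9437997 ,  0.00833304, -0.16514335],
       [ 0.65311403, -0.22225578, -0.72390913, -0.30605829],
       [-0.68137315,  0.24463135, -0.68984501,  1.27975391],
       [ 0.        ,  0.        ,  0.        ,  1.        ]])}
```

View pics/top0.png

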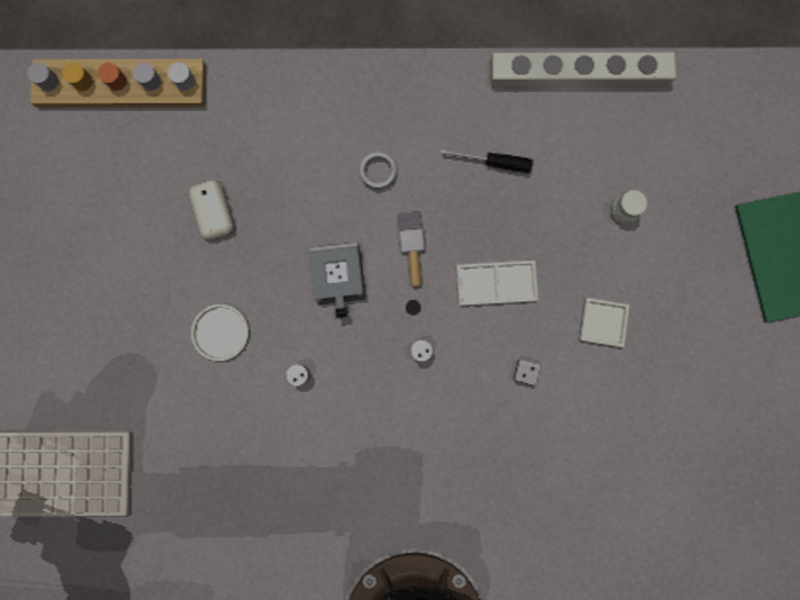

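View pics/scene0.png

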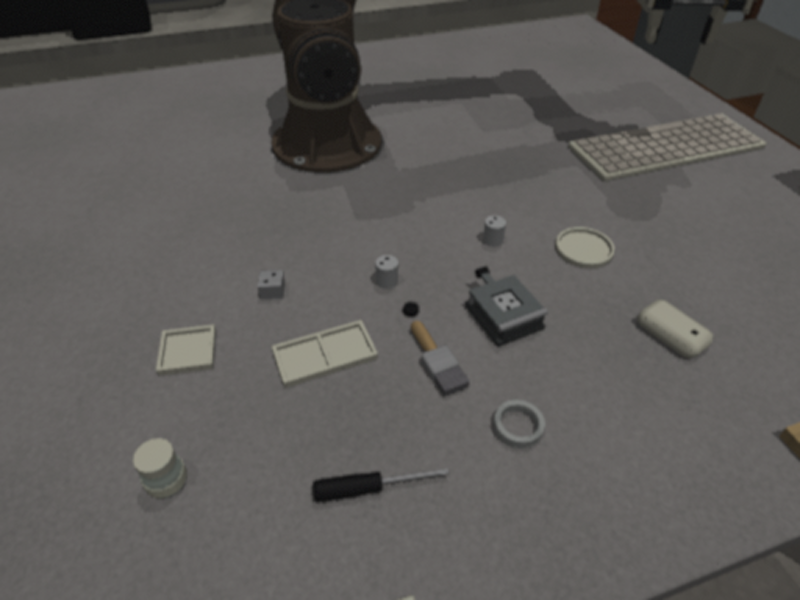

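Top view (800x600 px): dish (220,333), holder (336,273) with its knob at (341,312), cylinders at (298,375) and (422,351), block (527,372), long tray (497,284), square tray (605,323). The scene view agrees with this. Next I'll take an enlarged crop for measuring.

```bash
cat > h.py <<'E'
from station import *
import cv2, numpy as np
def ray(n,u,v,z,p=None):
    p=p or camera_params(n); V=p["view"]; f=192/np.tan(np.radians(p["vertical_fov"]/2))
    R=V[:3,:3]; c=-R.T@V[:3,3]; d=R.T@np.array([(u-p["cx"])/f,(v-p["cy"])/f,1.])
    return c+d*(z-c[2])/d[2]
E
python3 - <<'E'
from h import *
f=grab_frame("top")
c=f[146:256,116:276]; cv2.imwrite("pics/cl.png",cv2.resize(c,None,fx=5,fy=5,interpolation=cv2.INTER_CUBIC))
c=f[146:256,256:416]; cv2.imwrite("pics/cr.png",cv2.resize(c,None,fx=5,fy=5,interpolation=cv2.INTER_CUBIC))
E
```

```text
(no output)
```

View pics/cl.png

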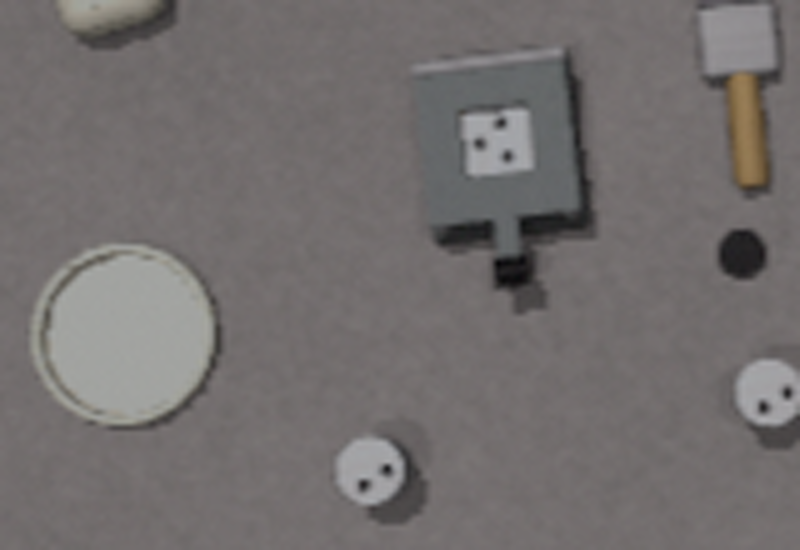

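View pics/cr.png

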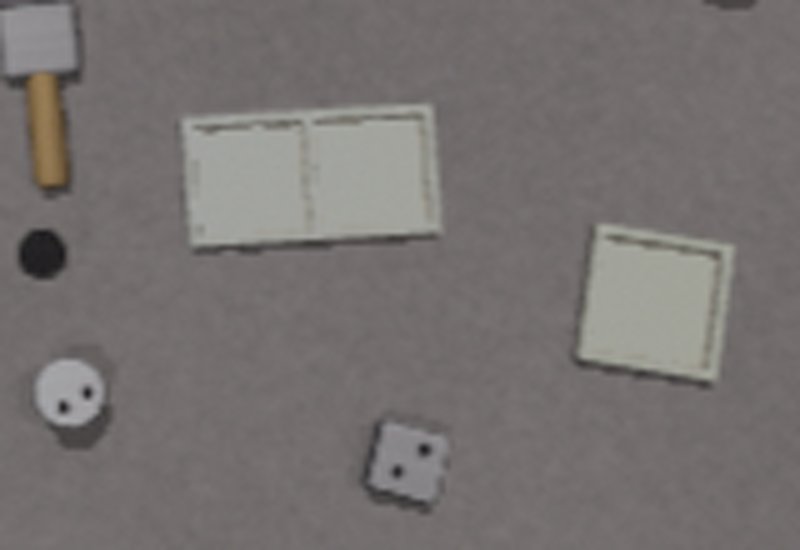

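The crops show the cylinder tops at left crop (371,471) and right crop (69,393), the knob at (512,270), the dish at (124,335), and the corners of the frame, trays and block. I'll turn those into positions now.

```bash
cat > m.py <<'E'
from h import *
def P(side,u,v,z):
    ox={'l':116,'r':256}[side]
    return ray("top",ox+(u+.5)/5-.5,146+(v+.5)/5-.5,z)[:2]
def box(pts,side,z):
    q=np.array([P(side,u,v,z) for u,v in pts]); c=q.mean(0)
    e1=(q[1]-q[0]+q[2]-q[3])/2; e2=(q[0]-q[3]+q[1]-q[2])/2  # image-right, image-up(+x)
    a=(np.arctan2(e2[1],e2[0])+np.arctan2(e1[0],-e1[1]))/2
    print(c.round(4),"L",np.linalg.norm(e1).round(4),np.linalg.norm(e2).round(4),"yaw",a.round(3)); return c,a
print("cylL",P('l',371,471,.042)); print("cylR",P('r',69,393,.042)); print("dish",P('l',124,335,.012))
k=P('l',512,270,.044); w=P('l',497,142,.034); print("knob",k,"win",w,"yaw",np.arctan2(*(w-k)[::-1]),np.linalg.norm(w-k))
print("frame");box([(414,74),(567,56),(584,213),(435,230)],'l',.039)
print("long");box([(182,119),(433,105),(441,233),(192,248)],'r',.012)
print("sq");box([(597,226),(734,243),(715,381),(578,362)],'r',.012)
print("block");box([(383,418),(449,435),(436,503),(367,488)],'r',.030)
E
python3 m.py
```

```text
cylL [0.41376545 0.19448477]
cylR [ 0.45334833 -0.01219145]
dish [0.48635145 0.3319679 ]
knob [0.51789472 0.12161258] win [0.58671102 0.13070851] yaw 0.1314151748137663 0.06941484003167624
frame
[0.5855 0.1287] L 0.0801 0.0839 yaw 0.118
long
[ 0.5702 -0.1448] L 0.135 0.0698 yaw 0.054
sq
[ 0.5011 -0.328 ] L 0.0738 0.0745 yaw -0.152
block
[ 0.4174 -0.1904] L 0.0362 0.0369 yaw -0.232
```

```bash
cat > go.py <<'E'
# usage: go.py x y z yaw [x y z yaw ...]  (TCP, m) -> shifts in tool axes, cm / rad, from the present pose
import sys, numpy as np
from scipy.spatial.transform import Rotation as R
from station import get_state
s=get_state(); r=R.from_euler('xyz',s["ee_rot"]); a=np.array(sys.argv[1:],float).reshape(-1,4)
for x,y,z,w in a:
    d=r.inv().apply(np.array([x,y,z])-s["eef_pos"])*100; t=(r.inv()*R.from_euler('xyz',[np.pi,0,w])).as_rotvec()
    print(d.round(2),t.round(3))
print("t",s["t"],s["eef_pos"].round(4),s["ee_rot"].round(3),"w",s["width"].round(4),"F",s["force"].round(1),s["gripper_force"])
E
python3 go.py .4138 .1945 .10 -1.517 .4138 .1945 .012 -1.517
```

```text
[31.88 34.67  8.93] [ 1.000e-03 -1.000e-03  1.157e+00]
[31.88 34.66 17.73] [ 1.000e-03 -1.000e-03  1.157e+00]Traceback (most recent call last):
  File "go.py", line 9, in <module>
    print("t",s["t"],s["eef_pos"].round(4),s["ee_rot"].round(3),"w",s["width"].round(4),"F",s["force"].round(1),s["gripper_force"])
                                                                    ^^^^^^^^^^^^^^^^
AttributeError: 'float' object has no attribute 'round'
```

```bash
sed -i 's/s\["width"\].round(4)/round(s["width"],4)/' go.py
python3 -m creep '[[[7,31.9,34.7,8.9,0,0,1.157],[7,31.9,34.7,8.9,0,0,1.157],[7,31.9,34.7,8.9,0,0,1.157],[7,31.9,34.7,8.9,0,0,1.157],[7,31.9,34.7,8.9,0,0,1.157],[7,31.9,34.7,8.9,0,0,1.157],[7,31.9,34.7,8.9,0,0,1.157],[7,31.9,34.7,8.9,0,0,1.157],[7,31.9,34.7,8.9,0,0,1.157],[7,31.9,34.7,8.9,0,0,1.157],[7,31.9,34.7,8.9,0,0,1.157],[7,31.9,34.7,8.9,0,0,1.157]]]' 15
python3 go.py .4138 .1945 .012 -1.517
python3 - <<'E'
from h import *
p=camera_params("wrist"); f=grab_frame("wrist"); cv2.imwrite("pics/w1.png",f); print(p)
E
```

```text
t: 1.65
eef_pos: [0.4139, 0.1956, 0.1007]
ee_rot: [-3.141, 0.0, -1.515]
force: [0.2, -0.1, -1.1]
width: 0.0702
gripper_force: 0.0
[0.11 0.02 8.87] [-0.     0.     0.002]
t 1.65 [0.4139 0.1956 0.1007] [-3.141  0.    -1.515] w 0.0702 F [ 0.2 -0.1 -1.1] 0.0
{'vertical_fov': 66.62519879364093, 'cx': 257.8289957520682, 'cy': 186.57868429669855, 'view': array([[-9.98439629e-01, -5.58350992e-02,  8.65863156e-04,
         4.23451100e-01],
       [-5.39152625e-02,  9.67915161e-01,  2.45424909e-01,
        -1.75891691e-01],
       [-1.45414062e-02,  2.44995272e-01, -9.69415218e-01,
         2.60539429e-01],
       [ 0.00000000e+00,  0.00000000e+00,  0.00000000e+00,
         1.00000000e+00]])}
```

View pics/w1.png

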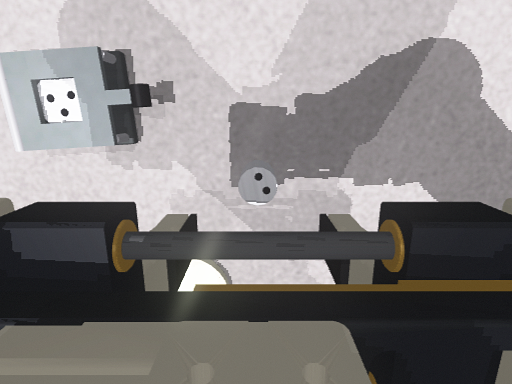

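The wrist view shows the cylinder top centred near (258,185). The holder, with its lid shut, is at upper left and the knob is at about (141,96). The gripper body is wide along the closing line, which suits the disc grasp.

```bash
python3 - <<'E'
from h import *
print(ray("wrist",258,185,.042), ray("wrist",141,96,.044))
E
python3 -m creep '[[[7,0.1,0,3,0,0,0],[7,0.1,0,6,0,0,0],[7,0.1,0,8.9,0,0,0],[7,0.1,0,8.9,0,0,0],[2,0.1,0,8.9,0,0,0],[2,0.1,0,8.9,0,0,0],[2,0.1,0,8.9,0,0,0],[2,0.1,0,8.9,0,0,0],[2,0.1,0,8.9,0,0,0],[2,0.1,0,8.9,0,0,0]]]' 15
python3 go.py .5684 -.1123 .10 -1.517
```

```text
[0.41320469 0.19249785 0.042     ] [0.5135411 0.1220488 0.044    ]
t: 2.95
eef_pos: [0.4141, 0.1937, 0.0116]
ee_rot: [-3.142, 0.0, -1.517]
force: [0.0, 0.3, -0.2]
width: 0.0207
gripper_force: 0.0
[ 31.38 -13.75  -8.84] [-0.  0.  0.]
t 2.95 [0.4141 0.1937 0.0116] [-3.142  0.    -1.517] w 0.0207 F [ 0.   0.3 -0.2] 0.0
```

The fingers closed to 20.7 mm with no grip force, so the cylinder isn't between them. I'll look before moving.

```bash
python3 - <<'E'
from h import *
f=grab_frame("wrist"); g=grab_frame("scene")[100:260,240:400]
cv2.imwrite("pics/w2.png",np.hstack([cv2.resize(f,(450,450)),cv2.resize(g,(350,450))]))
E
```

```text
(no output)
```

View pics/w2.png

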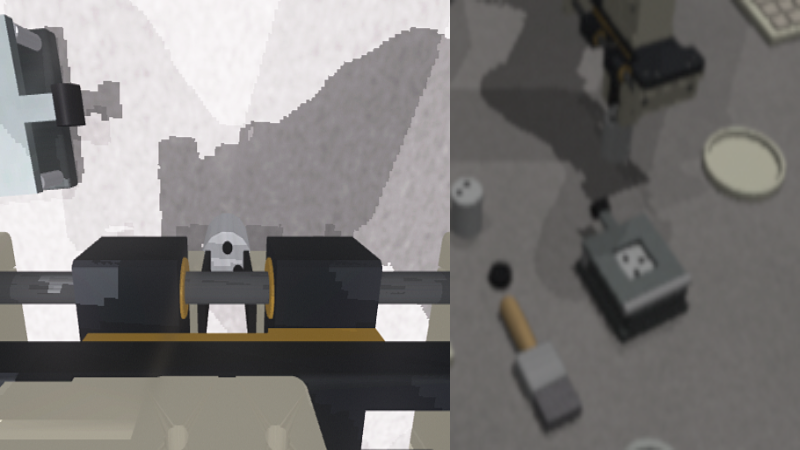

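```bash
python3 - <<'E'
from h import *
f=grab_frame("wrist"); cv2.imwrite("pics/w3.png",cv2.resize(f[170:300,170:350],None,fx=4.4,fy=4.4,interpolation=cv2.INTER_CUBIC))
p=camera_params("wrist");V=p["view"];F=192/np.tan(np.radians(p["vertical_fov"]/2))
for X in ([.4135,.1925,.042],[.4135,.1745,.042],[.4135,.1745,0],[.4141,.1937,.0304]):
    c=V[:3,:3]@X+V[:3,3]; print(X,F*c[:2]/c[2]+[p["cx"],p["cy"]])
E
```

```text
[0.4135, 0.1925, 0.042] [257.92536849 223.64116135]
[0.4135, 0.1745, 0.042] [259.60349355 194.76034988]
[0.4135, 0.1745, 0] [259.19559525 178.95117415]
[0.4141, 0.1937, 0.0304] [256.85835406 218.66711277]
```

View pics/w3.png

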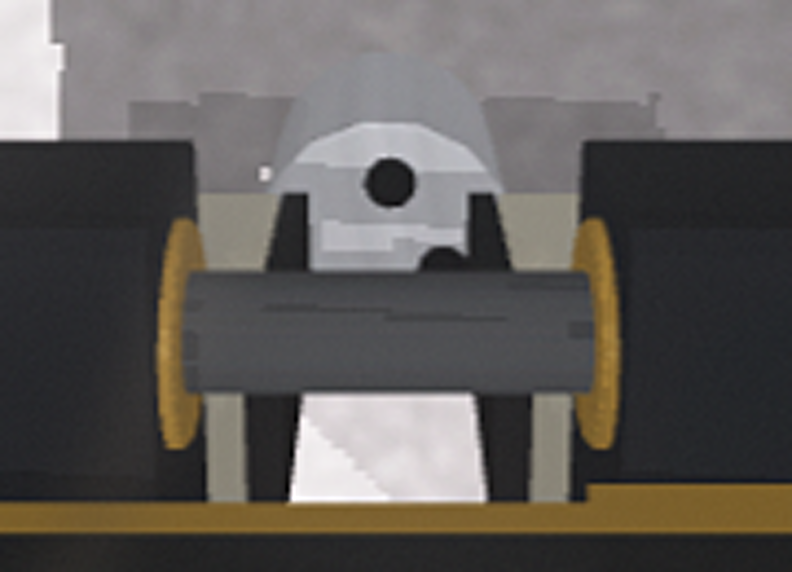

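```bash
python3 - <<'E'
from h import *
s=get_state(); print(s["t"],s["eef_pos"],s["width"],s["force"],s["gripper_force"],s["joint_efforts"].round(2))
p=camera_params("scene");V=p["view"];F=192/np.tan(np.radians(p["vertical_fov"]/2))
px=[]
for X in ([.4141,.1937,.0116],[.4141,.1937,.042],[.4141,.1937,0.07]):
    c=V[:3,:3]@X+V[:3,3]; px.append(F*c[:2]/c[2]+[p["cx"],p["cy"]])
print(np.round(px,1)); u,v=np.int32(px[0])
f=grab_frame("scene")[v-45:v+25,u-45:u+45]
cv2.imwrite("pics/s3.png",cv2.resize(f,None,fx=8,fy=8,interpolation=cv2.INTER_CUBIC)); print(u-45,v-45)
E
```

```text
3.1 [0.41410655 0.1936413  0.01153012] 0.02049796675048867 [-0.13397166 -0.05166892  0.81537044] 0.0 [-0.000e+00 -3.656e+01  1.953e+01  4.670e+00 -3.000e-02 -0.000e+00]
[[315.3 150.9]
 [316.5 142. ]
 [317.8 133.4]]
270 105
```

View pics/s3.png

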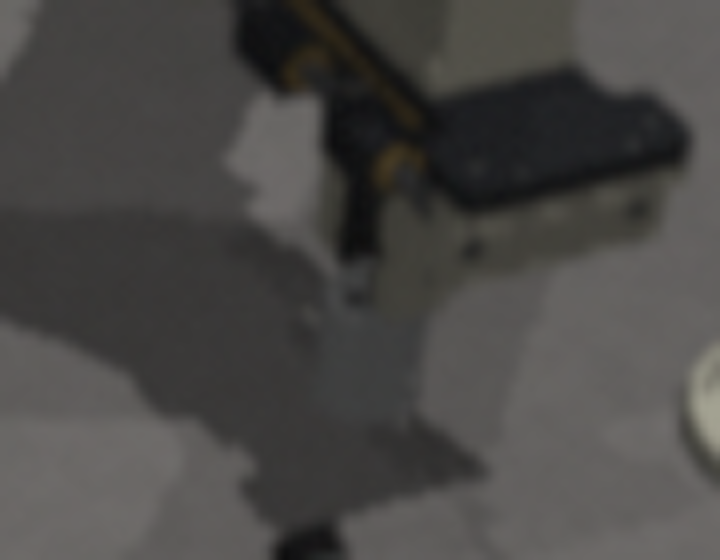

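The scene crop shows the fingertips ending near the cylinder's top at (370,300), while the TCP projects to (362,367), inside its body. So the tips seem to sit higher than the TCP suggests. I'll reopen, go 8 mm lower and close again.

```bash
python3 -m creep '[[[7,0,0,0,0,0,0],[7,0,0,0,0,0,0],[7,0,0,0,0,0,0],[7,0,0,0.4,0,0,0],[7,0,0,0.8,0,0,0],[7,0,0,0.8,0,0,0],[2.4,0,0,0.8,0,0,0],[2.4,0,0,0.8,0,0,0],[2.4,0,0,0.8,0,0,0],[2.4,0,0,0.8,0,0,0],[2.4,0,0,0.8,0,0,0]]]' 15; python3 go.py .4138 .194 .0036 -1.517
```

```text
t: 4.53
eef_pos: [0.4142, 0.1937, 0.0036]
ee_rot: [-3.141, 0.0, -1.517]
force: [0.1, -0.8, 1.1]
width: 0.034
gripper_force: 15.0
[-0.03  0.04  0.  ] [-0.  0.  0.]
t 4.525 [0.4142 0.1937 0.0036] [-3.141  0.    -1.517] w 0.034 F [ 0.1 -0.8  1.1] 15.001135021448135
```

Gripped at 15 N, but only by the upper rim: the real tips sit about 31–38 mm above the reported TCP. I'll reopen and go 12 mm deeper, watching the force.

```bash
python3 -m creep '[[[7,0,0,0,0,0,0],[7,0,0,0,0,0,0],[7,0,0,0.3,0,0,0],[7,0,0,0.6,0,0,0],[7,0,0,0.6,0,0,0]]]' 15;python3 -m creep '[[[7,0,0,0.3,0,0,0],[7,0,0,0.6,0,0,0],[7,0,0,0.6,0,0,0]]]'; python3 -m creep '[[[2.4,0,0,0,0,0,0],[2.4,0,0,0,0,0,0],[2.4,0,0,0,0,0,0],[2.4,0,0,0,0,0,0],[2.4,0,0,0,0,0,0]]]'; python3 - <<'E'
from h import *
p=camera_params("scene");V=p["view"]
f=grab_frame("scene")[105:175,270:360]; w=grab_frame("wrist")[170:300,180:340]
cv2.imwrite("pics/s4.png",np.hstack([cv2.resize(f,(440,342),interpolation=cv2.INTER_CUBIC),cv2.resize(w,(360,342))]))
E
```

```text
t: 5.15
eef_pos: [0.4139, 0.1934, -0.0028]
ee_rot: [3.141, -0.001, -1.517]
force: [-0.2, -0.2, 0.4]
width: 0.0693
gripper_force: 0.0
t: 5.52
eef_pos: [0.414, 0.1935, -0.0087]
ee_rot: [3.141, -0.0, -1.517]
force: [1.0, -0.6, -0.3]
width: 0.0701
gripper_force: 0.0
t: 6.15
eef_pos: [0.4142, 0.1937, -0.0084]
ee_rot: [-3.142, 0.0, -1.517]
force: [-0.2, -0.3, 0.9]
width: 0.0355
gripper_force: 15.0
```

View pics/s4.png

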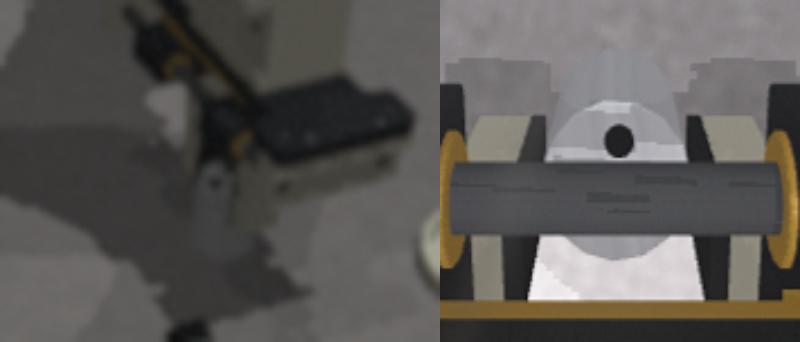

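The wrist view now shows the pads properly alongside the cylinder, with the opening at 35.5 mm. I'll treat this grasp as TCP z = -8.4 mm for an underside on the bench. Next: lift and carry to the +y bay.

```bash
python3 -m creep '[[[2.4,0,0,-2,0,0,0],[2.4,0,0,-6,0,0,0],[2.4,0,0,-9,0,0,0],[2.4,0,0,-9,0,0,0]]]'; python3 go.py .5684 -.1123 .08 -1.517 .5684 -.1123 .005 -1.517
```

```text
t: 6.75
eef_pos: [0.4152, 0.1948, 0.0837]
ee_rot: [-3.138, 0.003, -1.517]
force: [0.5, -0.4, -1.2]
width: 0.0354
gripper_force: 15.0
[ 31.5  -13.63   0.31] [-0.003  0.003  0.   ]
[ 31.52 -13.6    7.81] [-0.003  0.003  0.   ]
t 6.75 [0.4152 0.1948 0.0837] [-3.138e+00  3.000e-03 -1.517e+00] w 0.0354 F [ 0.5 -0.4 -1.2] 14.999658912420273
```

```bash
python3 -m creep '[[[2.4,5,-2.2,0,0,0,0],[2.4,10,-4.3,0,0,0,0],[2.4,15,-6.5,0,0,0,0],[2.4,20,-8.7,0,0,0,0],[2.4,25,-10.8,0,0,0,0],[2.4,29,-12.5,0,0,0,0],[2.4,31.5,-13.6,0.3,0,0,0],[2.4,31.5,-13.6,0.3,0,0,0],[2.4,31.5,-13.6,3,0,0,0],[2.4,31.5,-13.6,5,0,0,0],[2.4,31.5,-13.6,5,0,0,0]]]'; python3 go.py .5684 -.1123 .003 -1.517; python3 - <<'E'
from h import *
cv2.imwrite("pics/w5.png",np.hstack([grab_frame("wrist")[60:300,80:440],cv2.resize(grab_frame("scene")[150:270,160:280],(240,240))]))
p=camera_params("wrist");V=p["view"];F=192/np.tan(np.radians(p["vertical_fov"]/2))
c=np.array([.5702,-.1448]);t=.054;A=np.array([[np.cos(t),-np.sin(t)],[np.sin(t),np.cos(t)]])
for q in [(-.035,-.0675),(.035,-.0675),(.035,0),(-.035,0),(.035,.0675),(-.035,.0675)]:
    X=np.r_[c+A@q,.012]; d=V[:3,:3]@X+V[:3,3]; print(q,(F*d[:2]/d[2]+[p["cx"]-80,p["cy"]-60]).round(0))
E
```

```text
t: 8.12
eef_pos: [0.5648, -0.113, 0.0295]
ee_rot: [3.137, 0.0, -1.517]
force: [0.5, 0.4, -0.6]
width: 0.0354
gripper_force: 15.0
[-0.05 -0.38  2.65] [0.005 0.    0.   ]
t 8.125 [ 0.5648 -0.113   0.0295] [ 3.137  0.    -1.517] w 0.0354 F [ 0.5  0.4 -0.6] 14.999744296073914
(-0.035, -0.0675) [226.   2.]
(0.035, -0.0675) [123.   2.]
(0.035, 0) [127. 100.]
(-0.035, 0) [222. 100.]
(0.035, 0.0675) [131. 184.]
(-0.035, 0.0675) [219. 184.]
```

View pics/w5.png

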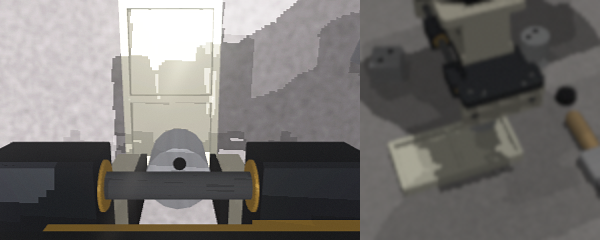

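The wrist view shows the cylinder over the near bay: its centre column is about 180 against 173 for the tray, and the dividing wall is at row 98 against a predicted 100. That fits the 3.8 mm x correction, so I'll lower it.

```bash
python3 -m creep '[[[2.4,0,-0.2,0.5,0,0,0],[2.4,0,-0.38,1.5,0,0,0],[2.4,0,-0.38,2.5,0,0,0],[2.4,0,-0.38,3,0,0,0],[2.4,0,-0.38,3.2,0,0,0],[2.4,0,-0.38,3.2,0,0,0]]]'; python3 -m creep '[[[2.4,0,0,0.1,0,0,0],[2.4,0,0,0.15,0,0,0],[2.4,0,0,0.15,0,0,0]]]'; python3 go.py .5684 -.1123 -.0044 -1.517
```

```text
t: 8.98
eef_pos: [0.5707, -0.1134, -0.0006]
ee_rot: [3.141, -0.0, -1.517]
force: [0.6, -0.8, -1.2]
width: 0.0356
gripper_force: 15.0
t: 9.35
eef_pos: [0.5708, -0.1133, -0.0018]
ee_rot: [-3.141, 0.0, -1.517]
force: [-0.4, 0.1, -1.5]
width: 0.0355
gripper_force: 15.0
[-0.12  0.23  0.26] [-0.  0.  0.]
t 9.35 [ 0.5708 -0.1133 -0.0018] [-3.141  0.    -1.517] w 0.0355 F [-0.4  0.1 -1.5] 14.99979168176651
```

```bash
python3 -m creep '[[[2.4,0,0.2,0.1,0,0,0],[2.4,0,0.2,0.2,0,0,0],[2.4,0,0.2,0.25,0,0,0],[2.4,0,0.2,0.25,0,0,0]]]'; python3 -m creep '[[[2.4,0,0,0.05,0,0,0],[2.4,0,0,0.05,0,0,0]]]'
```

```text
t: 9.85
eef_pos: [0.5684, -0.1135, -0.0034]
ee_rot: [3.141, -0.0, -1.516]
force: [-3.7, 1.2, 10.2]
width: 0.0355
gripper_force: 15.0
t: 10.1
eef_pos: [0.5685, -0.1135, -0.0034]
ee_rot: [-3.141, -0.0, -1.516]
force: [-5.7, 2.8, 14.4]
width: 0.0355
gripper_force: 15.0
```

Touchdown (about 14 N). Release, lift, and go to the second cylinder.

```bash
python3 -m creep '[[[2.4,0,0,-0.05,0,0,0],[5.6,0,0,-0.05,0,0,0],[5.6,0,0,-0.05,0,0,0],[5.6,0,0,-0.05,0,0,0],[5.6,0,0,-2,0,0,0],[5.6,0,0,-5,0,0,0],[5.6,0,0,-9,0,0,0],[5.6,0,0,-9,0,0,0],[5.6,0,0,-9,0,0,0]]]'; python3 go.py .4535 -.0122 .085 -1.517
```

```text
t: 11.22
eef_pos: [0.5684, -0.1134, 0.0847]
ee_rot: [3.141, 0.0, -1.517]
force: [-0.1, -0.5, -0.8]
width: 0.0564
gripper_force: 0.0
[-10.72  10.93  -0.02] [ 0.  0. -0.]
t 11.225 [ 0.5684 -0.1134  0.0847] [ 3.141  0.    -1.517] w 0.0564 F [-0.1 -0.5 -0.8] 0.0
```

```bash
python3 -m creep '[[[7,-4,4,0,0,0,0],[7,-7.5,7.7,0,0,0,0],[7,-10,10.2,0,0,0,0],[7,-10.7,10.9,0,0,0,0],[7,-10.7,10.9,0,0,0,0],[7,-10.7,10.9,3,0,0,0],[7,-10.7,10.9,6,0,0,0],[7,-10.7,10.9,8.5,0,0,0],[7,-10.7,10.9,9.3,0,0,0],[7,-10.7,10.9,9.3,0,0,0],[2.4,-10.7,10.9,9.3,0,0,0],[2.4,-10.7,10.9,9.3,0,0,0],[2.4,-10.7,10.9,9.3,0,0,0],[2.4,-10.7,10.9,9.3,0,0,0],[2.4,-10.7,10.9,9.3,0,0,0]]]'
```

```text
t: 13.1
eef_pos: [0.4543, -0.0124, -0.0076]
ee_rot: [-3.141, 0.0, -1.517]
force: [-1.0, 0.2, 4.7]
width: 0.0354
gripper_force: 15.0
```

```bash
python3 -m creep '[[[2.4,0,0,-2,0,0,0],[2.4,0,0,-6,0,0,0],[2.4,0,0,-10.5,0,0,0],[2.4,0,0,-10.5,0,0,0],[2.4,0,0,-10.5,0,0,0]]]'; python3 go.py .5720 -.1773 .095 -1.517  .572 -.1773 .0 -1.517
```

```text
t: 13.72
eef_pos: [0.4535, -0.0125, 0.0966]
ee_rot: [3.141, 0.0, -1.517]
force: [-0.2, -0.3, -2.9]
width: 0.0354
gripper_force: 15.0
[ 17.09 -10.95   0.14] [ 0.001  0.    -0.   ]
[ 17.09 -10.96   9.64] [ 0.001  0.    -0.   ]
t 13.725 [ 0.4535 -0.0125  0.0966] [ 3.141  0.    -1.517] w 0.0354 F [-0.2 -0.3 -2.9] 14.999699592590332
```

```bash
python3 -m creep '[[[2.4,4,-2.6,0,0,0,0],[2.4,9,-5.8,0,0,0,0],[2.4,14,-9,0,0,0,0],[2.4,17.1,-10.9,0,0,0,0],[2.4,17.1,-10.9,0,0,0,0],[2.4,17.1,-10.9,3,0,0,0],[2.4,17.1,-10.9,6,0,0,0],[2.4,17.1,-10.9,8.5,0,0,0],[2.4,17.1,-10.9,9.3,0,0,0],[2.4,17.1,-10.9,9.6,0,0,0],[2.4,17.1,-10.9,9.6,0,0,0],[2.4,17.1,-10.9,9.6,0,0,0]]]'; python3 go.py .5720 -.1773 -.0036 -1.517
```

```text
t: 15.22
eef_pos: [0.5728, -0.1773, 0.002]
ee_rot: [-3.14, -0.0, -1.517]
force: [-0.6, 0.3, -0.7]
width: 0.0353
gripper_force: 15.0
[-0.    0.08  0.56] [-0.002 -0.     0.   ]
t 15.225 [ 0.5728 -0.1773  0.002 ] [-3.14  -0.    -1.517] w 0.0353 F [-0.6  0.3 -0.7] 14.999762177467346
```

```bash
python3 -m creep '[[[2.4,0,0,0.2,0,0,0],[2.4,0,0,0.35,0,0,0],[2.4,0,0,0.45,0,0,0],[2.4,0,0,0.5,0,0,0],[2.4,0,0,0.5,0,0,0]]]'; python3 -m creep '[[[2.4,0,0,0.05,0,0,0],[2.4,0,0,0.05,0,0,0]]]'
```

```text
t: 15.85
eef_pos: [0.5723, -0.1775, -0.0027]
ee_rot: [-3.141, -0.0, -1.516]
force: [-4.3, 1.7, 11.2]
width: 0.0355
gripper_force: 15.0
t: 16.1
eef_pos: [0.5724, -0.1775, -0.0027]
ee_rot: [-3.141, -0.0, -1.516]
force: [-5.7, 2.0, 13.9]
width: 0.0353
gripper_force: 15.0
```

```bash
python3 -m creep '[[[2.4,0,0,-0.05,0,0,0],[5.6,0,0,-0.05,0,0,0],[5.6,0,0,-0.05,0,0,0],[5.6,0,0,-0.05,0,0,0],[5.6,0,0,-2,0,0,0],[5.6,0,0,-5,0,0,0],[5.6,0,0,-9,0,0,0],[5.6,0,0,-9,0,0,0],[5.6,0,0,-9,0,0,0]]]'; python3 go.py .4174 -.1904 .08 -1.803 .4174 -.1904 -.012 -1.803
```

```text
t: 17.23
eef_pos: [0.5719, -0.1773, 0.0853]
ee_rot: [3.142, 0.0, -1.517]
force: [0.6, -0.3, -0.8]
width: 0.0559
gripper_force: 0.0
[ 0.48 15.5   0.53] [0.    0.    0.286]
[ 0.48 15.5   9.73] [0.    0.    0.286]
t 17.225 [ 0.5719 -0.1773  0.0853] [ 3.142  0.    -1.517] w 0.0559 F [ 0.6 -0.3 -0.8] 0.0
```

```bash
python3 -m creep '[[[7,0.2,5,0,0,0,0.1],[7,0.3,10,0,0,0,0.2],[7,0.5,14,0.5,0,0,0.286],[7,0.5,15.5,0.5,0,0,0.286],[7,0.5,15.5,0.5,0,0,0.286],[7,0.5,15.5,3,0,0,0.286],[7,0.5,15.5,6,0,0,0.286],[7,0.5,15.5,8.5,0,0,0.286],[7,0.5,15.5,9.7,0,0,0.286],[7,0.5,15.5,9.7,0,0,0.286],[7,0.5,15.5,9.7,0,0,0.286]]]'; python3 go.py .4174 -.1904 -.021 -1.803; python3 - <<'E'
from h import *
w=grab_frame("wrist"); t=grab_frame("top")[146:256,256:416]
cv2.imwrite("pics/w6.png",np.hstack([cv2.resize(w[90:310,150:370],(360,360)),cv2.resize(t,(436,360),interpolation=cv2.INTER_CUBIC)]))
E
```

```text
t: 18.6
eef_pos: [0.4186, -0.1907, -0.0108]
ee_rot: [-3.141, 0.0, -1.802]
force: [-0.6, -0.5, -0.4]
width: 0.0699
gripper_force: 0.0
[-0.01  0.13  1.02] [-0.001  0.     0.001]
t 18.6 [ 0.4186 -0.1907 -0.0108] [-3.141  0.    -1.802] w 0.0699 F [-0.6 -0.5 -0.4] 0.0
```

View pics/w6.png

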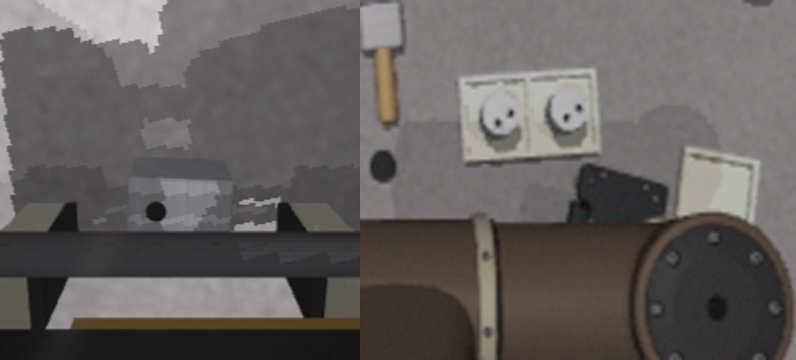

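Both cylinders stand upright, centred in their bays, and the block sits squarely between the open fingers. Lower 10 mm and grip.

```bash
python3 -m creep '[[[7,0,0.1,0.5,0,0,0],[7,0,0.1,1,0,0,0],[7,0,0.1,1,0,0,0],[2.4,0,0.1,1,0,0,0],[2.4,0,0.1,1,0,0,0],[2.4,0,0.1,1,0,0,0],[2.4,0,0.1,1,0,0,0],[2.4,0,0.1,1,0,0,0]]]' 30
```

```text
t: 19.7
eef_pos: [0.417, -0.1905, -0.0213]
ee_rot: [-3.141, 0.0, -1.803]
force: [0.4, 0.3, 0.4]
width: 0.0358
gripper_force: 29.8
```

```bash
python3 -m creep '[[[2.4,0,0,-1,0,0,0],[2.4,0,0,-4,0,0,0],[2.4,0,0,-8,0,0,0],[2.4,0,0,-8,0,0,0],[2.4,0,0,-8,0,0,0]]]'; python3 go.py .5011 -.328 .06 -1.723  .5011 -.328 -.01 -1.723
```

```text
t: 20.32
eef_pos: [0.4161, -0.1903, 0.0585]
ee_rot: [3.141, 0.0, -1.803]
force: [-0.3, -0.4, -2.2]
width: 0.0355
gripper_force: 29.8
[ 11.44 -11.44  -0.16] [ 0.    0.   -0.08]
[ 11.44 -11.44   6.84] [ 0.    0.   -0.08]
t 20.325 [ 0.4161 -0.1903  0.0585] [ 3.141  0.    -1.803] w 0.0355 F [-0.3 -0.4 -2.2] 29.826210737228394
```

```bash
python3 -m creep '[[[2.4,3,-3,0,0,0,0],[2.4,7,-7,0,0,0,-0.04],[2.4,10,-10,0,0,0,-0.08],[2.4,11.4,-11.4,0,0,0,-0.08],[2.4,11.4,-11.4,0,0,0,-0.08],[2.4,11.4,-11.4,2,0,0,-0.08],[2.4,11.4,-11.4,4.5,0,0,-0.08],[2.4,11.4,-11.4,6.2,0,0,-0.08],[2.4,11.4,-11.4,6.8,0,0,-0.08],[2.4,11.4,-11.4,6.8,0,0,-0.08],[2.4,11.4,-11.4,6.8,0,0,-0.08]]]'; python3 go.py .5011 -.328 -.0173 -1.723
```

```text
t: 21.7
eef_pos: [0.502, -0.3278, -0.0087]
ee_rot: [-3.14, -0.0, -1.723]
force: [0.8, -0.4, -1.9]
width: 0.0355
gripper_force: 29.8
[0.03 0.09 0.86] [-0.001 -0.     0.   ]
t 21.7 [ 0.502  -0.3278 -0.0087] [-3.14  -0.    -1.723] w 0.0355 F [ 0.8 -0.4 -1.9] 29.82597380876541
```

```bash
python3 -m creep '[[[2.4,0,0.1,0.3,0,0,0],[2.4,0,0.1,0.55,0,0,0],[2.4,0,0.1,0.65,0,0,0],[2.4,0,0.1,0.75,0,0,0],[2.4,0,0.1,0.75,0,0,0]]]'; python3 -m creep '[[[2.4,0,0,0.05,0,0,0],[2.4,0,0,0.1,0,0,0],[2.4,0,0,0.1,0,0,0]]]'
```

```text
t: 22.32
eef_pos: [0.5004, -0.3275, -0.0163]
ee_rot: [3.142, -0.0, -1.723]
force: [-1.8, 1.9, 4.6]
width: 0.0353
gripper_force: 29.8
t: 22.7
eef_pos: [0.5004, -0.3276, -0.0164]
ee_rot: [-3.141, -0.0, -1.722]
force: [-5.3, 5.0, 14.1]
width: 0.0356
gripper_force: 29.8
```

```bash
python3 -m creep '[[[2.4,0,0,-0.1,0,0,0],[5.6,0,0,-0.1,0,0,0],[5.6,0,0,-0.1,0,0,0],[5.6,0,0,-0.1,0,0,0],[5.6,0,0,-2,0,0,0],[5.6,0,0,-6,0,0,0],[5.6,0,0,-11,0,0,0],[5.6,0,0,-11,0,0,0],[5.6,0,0,-11,0,0,0]]]' 15; python3 go.py .5165 .1213 .09 .12
```

```text
t: 23.82
eef_pos: [0.5004, -0.3273, 0.092]
ee_rot: [-3.141, 0.0, -1.723]
force: [-0.3, -0.6, 0.6]
width: 0.0561
gripper_force: 0.0
[-44.59   5.21   0.21] [-1.000e-03 -0.000e+00 -1.843e+00]
t 23.825 [ 0.5004 -0.3273  0.092 ] [-3.141  0.    -1.723] w 0.0561 F [-0.3 -0.6  0.6] 0.0
```

```bash
python3 -m creep '[[[4.5,-4,0.5,0,0,0,-0.18],[4.5,-8,1,0,0,0,-0.36],[4.5,-13,1.5,0,0,0,-0.54],[4.5,-18,2,0,0,0,-0.72],[4.5,-23,2.6,0,0,0,-0.9],[4.5,-28,3.2,0,0,0,-1.08],[4.5,-33,3.8,0,0,0,-1.26],[4.5,-38,4.4,0,0,0,-1.44],[4.5,-42,5,0,0,0,-1.62],[4.5,-44.6,5.2,0.2,0,0,-1.78],[4.5,-44.6,5.2,0.2,0,0,-1.843],[4.5,-44.6,5.2,0.2,0,0,-1.843],[4.5,-44.6,5.2,0.2,0,0,-1.843],[4.5,-44.6,5.2,0.2,0,0,-1.843]]]'; python3 go.py .5165 .1213 -.008 .12; python3 - <<'E'
from h import *
p=camera_params("wrist");V=p["view"];F=192/np.tan(np.radians(p["vertical_fov"]/2))
w=grab_frame("wrist"); cv2.imwrite("pics/w7.png",np.hstack([w, cv2.resize(grab_frame("top")[146:256,296:416],(280,256)).__class__(0) if 0 else np.vstack([cv2.resize(grab_frame("top")[146:256,296:416],(280,256)),np.zeros((128,280,3),np.uint8)])]))
for X in ([.5165,.1213,.044],[.586,.1295,.039],[.5165,.1213,.028]):
    d=V[:3,:3]@X+V[:3,3]; print(X,(F*d[:2]/d[2]+[p["cx"],p["cy"]]).round(0))
E
```

```text
t: 25.58
eef_pos: [0.5165, 0.1208, 0.0898]
ee_rot: [3.141, 0.0, 0.119]
force: [0.0, -0.1, -0.2]
width: 0.0451
gripper_force: 0.0
[ 0.01 -0.05  9.78] [ 0.     0.    -0.001]
t 25.575 [0.5165 0.1208 0.0898] [3.141 0.    0.119] w 0.0451 F [ 0.  -0.1 -0.2] 0.0
[0.5165, 0.1213, 0.044] [257. 191.]
[0.586, 0.1295, 0.039] [257. 106.]
[0.5165, 0.1213, 0.028] [257. 186.]
```

View pics/w7.png

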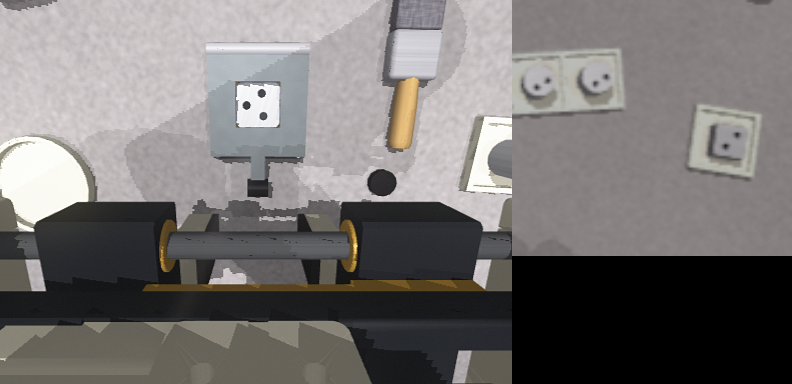

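The top view shows the block in the square tray and both cylinders still in place. In the wrist view the knob's top is at about (258,190) against a predicted (257,191), so it is aligned. Descend and pinch it.

```bash
python3 -m creep '[[[4.5,0,0,3,0,0,0],[4.5,0,0,6,0,0,0],[4.5,0,0,8.5,0,0,0],[4.5,0,0,9.8,0,0,0],[4.5,0,0,9.8,0,0,0],[1,0,0,9.8,0,0,0],[1,0,0,9.8,0,0,0],[1,0,0,9.8,0,0,0],[1,0,0,9.8,0,0,0],[1,0,0,9.8,0,0,0]]]' 12; python3 -c "
import numpy as np
for a in np.arange(0.2,1.95,.1): print(round(a,1),(11.2*(1-np.cos(a))).round(2),(-11.2*np.sin(a)).round(2))"
```

```text
t: 26.92
eef_pos: [0.5169, 0.1213, -0.0075]
ee_rot: [-3.142, -0.001, 0.12]
force: [0.4, -1.9, 4.0]
width: 0.0176
gripper_force: 12.0
0.2 0.22 -2.23
0.3 0.5 -3.31
0.4 0.88 -4.36
0.5 1.37 -5.37
0.6 1.96 -6.32
0.7 2.63 -7.22
0.8 3.4 -8.03
0.9 4.24 -8.77
1.0 5.15 -9.42
1.1 6.12 -9.98
1.2 7.14 -10.44
1.3 8.2 -10.79
1.4 9.3 -11.04
1.5 10.41 -11.17
1.6 11.53 -11.2
1.7 12.64 -11.11
1.8 13.74 -10.91
1.9 14.82 -10.6
```

```bash
python3 -m creep '[[[1,0.06,0,-1.1,0,0,0],[1,0.22,0,-2.2,0,0,0],[1,0.5,0,-3.3,0,0,0],[1,0.88,0,-4.36,0,0,0],[1,1.37,0,-5.37,0,0,0],[1,1.96,0,-6.32,0,0,0],[1,2.63,0,-7.22,0,0,0],[1,3.4,0,-8.03,0,0,0],[1,4.24,0,-8.77,0,0,0],[1,5.15,0,-9.42,0,0,0],[1,6.12,0,-9.98,0,0,0],[1,6.12,0,-9.98,0,0,0]]]'; python3 go.py .5169 .1213 -.0075 .12
```

```text
t: 28.42
eef_pos: [0.5785, 0.1285, 0.0925]
ee_rot: [3.141, -0.001, 0.12]
force: [-2.9, -2.7, 3.8]
width: 0.0176
gripper_force: 12.0
[-6.21 -0.02  9.99] [ 0.    -0.001  0.   ]
t 28.425 [0.5785 0.1285 0.0925] [ 3.141e+00 -1.000e-03  1.200e-01] w 0.0176 F [-2.9 -2.7  3.8] 12.0002281665802
```

```bash
python3 -m creep '[[[1,1.02,0,-0.46,0,0,0],[1,2.08,0,-0.81,0,0,0],[1,3.18,0,-1.06,0,0,0],[1,4.29,0,-1.19,0,0,0],[1,5.41,0,-1.22,0,0,0],[1,6.52,0,-1.13,0,0,0],[1,7.62,0,-0.93,0,0,0],[1,8.7,0,-0.62,0,0,0],[1,8.7,0,-0.62,0,0,0],[1,8.7,0,-0.62,0,0,0]]]'
```

```text
t: 29.68
eef_pos: [0.6657, 0.1387, 0.0984]
ee_rot: [3.141, -0.002, 0.12]
force: [2.0, -5.1, 1.8]
width: 0.0182
gripper_force: 12.0
```

```bash
python3 -m creep '[[[4,0,0,0,0,0,0],[4,0,0,0,0,0,0],[4,0,0,0,0,0,0],[4,0,0,-2,0,0,0],[4,0,0,-6,0,0,0],[4,0,0,-6,0,0,0],[7,-4,0,-6,0,0,0],[7,-8.2,0,-6,0,0,0],[7,-8.2,0,-6,0,0,0],[7,-8.2,0,-6,0,0,0]]]'; python3 go.py .586 .1295 -.014 .12; python3 - <<'E'
from h import *
w=grab_frame("wrist"); g=grab_frame("scene")[140:240,270:370]
p=camera_params("wrist");V=p["view"];F=192/np.tan(np.radians(p["vertical_fov"]/2))
cv2.imwrite("pics/w8.png",np.hstack([w,np.vstack([cv2.resize(g,(280,280),interpolation=cv2.INTER_CUBIC),np.zeros((104,280,3),np.uint8)])]))
for X in ([.586,.1295,.032],[.6138,.1328,.032],[.5831,.1535,.032]):
    d=V[:3,:3]@X+V[:3,3]; print(X,(F*d[:2]/d[2]+[p["cx"],p["cy"]]).round(0))
E
```

```text
t: 30.92
eef_pos: [0.5825, 0.1295, 0.1582]
ee_rot: [-3.141, -0.001, 0.121]
force: [-0.3, -0.2, -1.1]
width: 0.0691
gripper_force: 0.0
[ 0.33  0.05 17.22] [-0.    -0.001  0.001]
t 30.925 [0.5825 0.1295 0.1582] [-3.141e+00 -1.000e-03  1.210e-01] w 0.0691 F [-0.3 -0.2 -1.1] 0.0
[0.586, 0.1295, 0.032] [258. 170.]
[0.6138, 0.1328, 0.032] [258. 145.]
[0.5831, 0.1535, 0.032] [237. 170.]
```

View pics/w8.png

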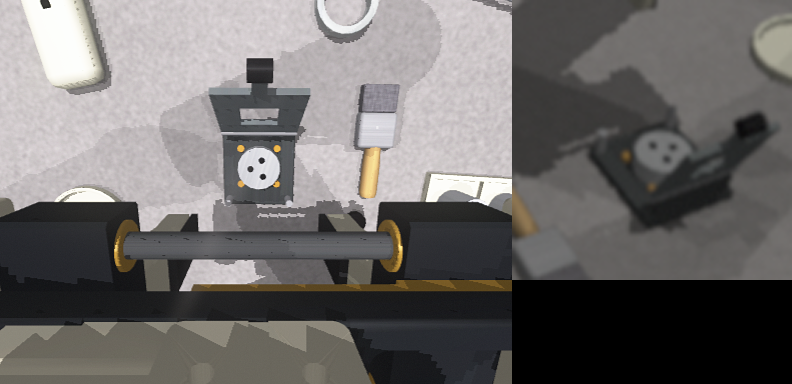

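The lid is open and leaning past vertical at its stop. The disc's centre is at (259,168), about 2 px from the prediction, so I'll aim at x = 0.587. Descend in stages, watching the force.

```bash
python3 -m creep '[[[7,0.4,0,3,0,0,0],[7,0.4,0,6,0,0,0],[7,0.4,0,9,0,0,0],[7,0.4,0,11.5,0,0,0],[7,0.4,0,13,0,0,0],[7,0.4,0,13,0,0,0],[7,0.4,0,13,0,0,0]]]'; python3 go.py .587 .1298 -.014 .12
```

```text
t: 31.9
eef_pos: [0.5871, 0.13, 0.0289]
ee_rot: [-3.141, -0.001, 0.12]
force: [0.1, 0.0, -0.3]
width: 0.07
gripper_force: 0.0
[-0.02  0.02  4.29] [-0.    -0.001  0.   ]
t 31.9 [0.5871 0.13   0.0289] [-3.141e+00 -1.000e-03  1.200e-01] w 0.07 F [ 0.1  0.  -0.3] 0.0
```

```bash
python3 -m creep '[[[7,0,0,1,0,0,0],[7,0,0,2,0,0,0],[7,0,0,2,0,0,0]]]'; python3 -m creep '[[[7,0,0,0.8,0,0,0],[7,0,0,1.6,0,0,0],[7,0,0,2.2,0,0,0],[7,0,0,2.3,0,0,0],[7,0,0,2.3,0,0,0]]]'; python3 -m creep '[[[3.6,0,0,0,0,0,0],[3.6,0,0,0,0,0,0],[3.6,0,0,0,0,0,0],[3.6,0,0,0,0,0,0],[3.6,0,0,0,0,0,0]]]' 15
```

```text
t: 32.28
eef_pos: [0.5855, 0.1293, 0.0071]
ee_rot: [3.141, 0.002, 0.12]
force: [0.3, 0.9, -0.4]
width: 0.0696
gripper_force: 0.0
t: 32.9
eef_pos: [0.5863, 0.1296, -0.015]
ee_rot: [3.141, 0.0, 0.12]
force: [0.2, 0.3, -0.6]
width: 0.0702
gripper_force: 0.0
t: 33.52
eef_pos: [0.5864, 0.1297, -0.0147]
ee_rot: [-3.142, -0.0, 0.12]
force: [-1.2, 1.3, 2.0]
width: 0.0475
gripper_force: 15.0
```

```bash
python3 -m creep '[[[3.6,0,0,-0.5,0,0,0],[3.6,0,0,-1.5,0,0,0],[3.6,0,0,-3.5,0,0,0],[3.6,0,0,-6.5,0,0,0],[3.6,0,0,-8,0,0,0],[3.6,0,0,-8,0,0,0],[3.6,0,0,-8,0,0,0]]]'; python3 go.py .4864 .332 .06 .12 .4864 .332 -.014 .12
```

```text
t: 34.4
eef_pos: [0.5856, 0.1294, 0.0641]
ee_rot: [3.141, 0.001, 0.12]
force: [0.4, 0.6, -1.8]
width: 0.047
gripper_force: 15.0
[ -7.42 -21.3    0.42] [ 0.     0.001 -0.   ]
[ -7.41 -21.3    7.82] [ 0.     0.001 -0.   ]
t 34.4 [0.5856 0.1294 0.0641] [3.141e+00 1.000e-03 1.200e-01] w 0.047 F [ 0.4  0.6 -1.8] 14.99987617135048
```

```bash
python3 -m creep '[[[3.6,-1.4,-4,0,0,0,0],[3.6,-3.1,-9,0,0,0,0],[3.6,-4.9,-14,0,0,0,0],[3.6,-6.5,-18.7,0,0,0,0],[3.6,-7.4,-21.3,0,0,0,0],[3.6,-7.4,-21.3,0.4,0,0,0],[3.6,-7.4,-21.3,3,0,0,0],[3.6,-7.4,-21.3,5.5,0,0,0],[3.6,-7.4,-21.3,7.3,0,0,0],[3.6,-7.4,-21.3,7.8,0,0,0],[3.6,-7.4,-21.3,7.8,0,0,0],[3.6,-7.4,-21.3,7.8,0,0,0]]]'; python3 go.py .4864 .332 -.0225 .12
```

```text
t: 35.9
eef_pos: [0.4877, 0.3324, -0.0123]
ee_rot: [-3.141, -0.001, 0.12]
force: [1.1, -0.7, -1.6]
width: 0.0473
gripper_force: 15.0
[-0.14  0.03  1.02] [-0.001 -0.001  0.   ]
t 35.9 [ 0.4877  0.3324 -0.0123] [-3.141e+00 -1.000e-03  1.200e-01] w 0.0473 F [ 1.1 -0.7 -1.6] 14.999867677688599
```

```bash
python3 -m creep '[[[3.6,-0.1,0,0.4,0,0,0],[3.6,-0.1,0,0.7,0,0,0],[3.6,-0.1,0,0.8,0,0,0],[3.6,-0.1,0,0.8,0,0,0]]]'; python3 -m creep '[[[3.6,0,0,0.05,0,0,0],[3.6,0,0,0.1,0,0,0],[3.6,0,0,0.15,0,0,0],[3.6,0,0,0.15,0,0,0]]]'
```

```text
t: 36.4
eef_pos: [0.4862, 0.3321, -0.021]
ee_rot: [3.141, 0.0, 0.12]
force: [0.5, -0.0, -1.4]
width: 0.0475
gripper_force: 15.0
t: 36.9
eef_pos: [0.4862, 0.3321, -0.0225]
ee_rot: [3.141, 0.0, 0.12]
force: [0.6, -0.0, -0.4]
width: 0.0475
gripper_force: 15.0
```

```bash
python3 -m creep '[[[3.6,0,0,0.05,0,0,0],[3.6,0,0,0.1,0,0,0],[3.6,0,0,0.1,0,0,0]]]'
```

```text
t: 37.28
eef_pos: [0.4863, 0.3322, -0.0228]
ee_rot: [-3.141, -0.0, 0.12]
force: [-2.0, -0.1, 5.2]
width: 0.0472
gripper_force: 15.0
```

Touchdown (5 N) at the expected height. Release, lift clear, and check.

```bash
python3 -m creep '[[[5.6,0,0,0,0,0,0],[5.6,0,0,0,0,0,0],[5.6,0,0,0,0,0,0],[5.6,0,0,-1.5,0,0,0],[5.6,0,0,-5,0,0,0],[5.6,0,0,-10,0,0,0],[5.6,0,0,-16,0,0,0],[5.6,-3,-5,-18,0,0,0],[5.6,-6,-11,-18,0,0,0],[5.6,-8,-17,-18,0,0,0],[5.6,-8,-22,-18,0,0,0],[5.6,-8,-22,-18,0,0,0],[5.6,-8,-22,-18,0,0,0],[5.6,-8,-22,-18,0,0,0]]]'; python3 - <<'E'
from h import *
f=grab_frame("top")[130:260,110:410]; g=grab_frame("scene")[100:260,80:430]
cv2.imwrite("pics/end.png",np.vstack([cv2.resize(f,(690,299),interpolation=cv2.INTER_CUBIC),cv2.resize(g,(690,300),interpolation=cv2.INTER_CUBIC)]))
E
```

```text
t: 39.02
eef_pos: [0.3809, 0.54, 0.1572]
ee_rot: [-3.141, -0.0, 0.119]
force: [0.4, -0.2, 0.3]
width: 0.056
gripper_force: 0.0
```

View pics/end.png

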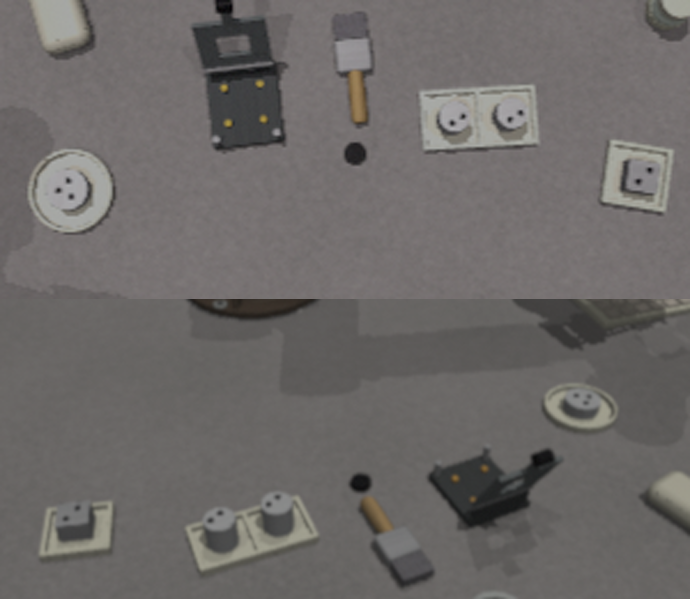

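The final views show the disc flat in the dish at (69,188), the cylinders upright at (455,118) and (512,113), the block at (641,176), and the lid open. I'm handing it in.

```bash
python3 -c "
from station import *; print(job_done())"
```

```text
the job is handed in; nothing more can be done
None
```

The job is handed in after about 39 s: both cylinders stand upright in the long tray, the block is in the square tray, the disc lies flat in the dish, and the lid is open past vertical. The first try at one cylinder closed above it (the real fingertips sit about 35 mm higher than the reported tool point), so I re-gripped it lower.

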